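# Comb the marking pencils into a row in the site-office tray

### The arm

A 7-joint arm with a two-finger parallel gripper is mounted at the origin on the work surface. World frame = base frame: x ahead of the robot, y to its left, z up, the work surface at z = 0. Lengths are in m, angles in rad, forces in N, time in s.
With the tool pointing down it reaches from about 0.425 to 0.925 m from the base axis. Payload 6.8 kg.
Tool frame: the origin (TCP) lies on the front face of the gripper's body, between the roots of the fingers; the fingertips stand 73 mm ahead of it and the grasp point (between the pads) lies 54 mm ahead of it; z points along the fingers, y is the line along which they close (so a half turn about z gives the same grasp; the last joint's range is limited). The gripper opens to 85 mm and grips with 20 to 120 N. Pads are 22 mm wide; open, the fingers measure 114 mm over their backs; the gripper's body (76 mm by 85 mm) begins 54 mm behind the grasp point. The pads swing forward as they close: fully open they stand 13 mm farther back than shut.
Start: joints at [-1.231, 0.477, 0.022, 1.555, -0.011, 1.109, -0.083], TCP at [0.292, 0.608, 0.304] pointing down, gripper open.
Joint ranges: [-2.96, 2.96], [-0.34, 2.1], [-1.41, 1.46], [0.24, 2.44], [-1.37, 4.51], [0.17, 1.92], [-2.96, 2.96]. Speed limits (rad/s): [2.39, 2.39, 3.14, 3.14, 3.14, 3.14, 3.14].

### API

Orientations are given as a unit quaternion [w, x, y, z].
In Python, from station import bot, optics gives the robot as it stands.
- The arm moves only by the tool drive_tool, never from a script. Its argument "deltas" is a list of rows, each an object with "gripper": the closure in counts, from 0 (fully open) to 255 (shut); "offset": the shift along the tool's x, y, z in units of 1000 mm (1.0 is 1000 mm), a list of three; "angular": the turn, a rotation vector about the tool's x, y, z in units of 45 degrees (1.0 is 45 degrees), a list of three. In form: [{"gripper": gripper, "offset": [dx, dy, dz], "angular": [rx, ry, rz]}, ...]. A call has 1 to 5 rows; each row is the pose to reach, as a shift and turn from the pose commanded when the call began, along the tool's axes at that moment; what a row does not reach only later rows make up. A row lasts 1/10 s, in which the tool goes at most 50 mm and 8.59 degrees, less where a joint would pass 70% of its speed; a pose out of reach is approached as far as the arm can. A call with a number of a shift or a turn outside -1 to 1 is refused whole. A call with a gripper value outside its range is refused whole. The fingers move at their own pace and stop on an object; "grip_force" is the grip in N (left out, the last holds). Time passes only in rows, so rows that repeat a pose let the fingers close. It gives the time, the measured TCP pose, the force, the opening and the grip force at its end, in the units of the state.
- bot.get_obs(): the state, without advancing time (a new reading comes with each control period).
- optics.read_camera(name): name is "side" or "top" or "wrist"; returns the picture (420x560x3 uint8, blue, green, red); there is no depth.
- optics.camera_model(name): a dict with "fx", "fy", "cx", "cy" (pixels), "dist" ([k1, k2, p1, p2, k3] as OpenCV has them; the pictures are not rectified), "cam_to_world" (4x4, takes a point from camera to world coordinates). Camera axes: x right, y up, looking along -z (the intrinsics and any distortion apply to the point x, -y, -z); pixel columns grow to the right and rows downward; lengths in m; the calibration is good to about 2 mm. A picture is of the moment at which its call begins: read the wrist's pose just before it. camera_model takes no time and is no camera call; for the wrist camera it gives the pose at the moment of the call.
- bot.hand_in(): hands the job in; it is judged then, once.
The state is a dict: "t": time; "q": joint angles; "joint_vel": joint speeds; "joint_torque": joint torques, N m; "eef_pos": TCP position; "tool_rot": TCP orientation; "contact_force": force on the tool from outside, world axes, zero at the start; "torque": the same for the moment, N m; "gripper_width": opening from 0.0 (shut) to 1.0 (fully open); "grasp_force": force on a finger pad.
Only numpy, scipy, OpenCV 4.12 (cv2) and the standard library are available. Lean on these libraries where they do the work, as an engineer would, in place of code of your own. Each camera call takes 0.05 s, during which the arm holds its last target. There are 200 camera calls.

### The job

Take the hand rake out of its foam pocket and use it to comb the five scattered carpenter's pencils towards the robot, until they lie on the tray floor side by side in close rows, all parallel to the tray's front wall (the one nearest the robot) and drawn up against it. Then put the rake back in its pocket, fully home, and let go of it. Move the pencils only with the rake, never with the gripper, and leave the scissors, pen cup, bottle and calendar where they are.

Things in the scene. Friction and masses are not known exactly. Their poses are not given: they have to be found in the camera images.
- rake_grip (a point): Hand rake, about 140 g, lying level in its foam pocket at the start, tines down. This is the middle of its straight wooden handle (20 mm wide, 22 mm high, flat upright sides), 44 mm above the tine tips; x along the handle to the head, y along the head, z up. The handle runs from 75 mm behind this point to the head; the head is centred 62 mm ahead.
- rake_tines (a point): Middle of the rake's tine row, at the tine tips: 62 mm ahead of (x) and 44 mm below the grip point, same axes. Nine straight steel tines 5 mm thick, 17 mm apart along y (outermost 68 mm to each side), hang from a green head bar 150 mm (y) x 14 mm (x) x 12 mm high whose underside is 36 mm above the tips.
- rake_home (a point): Where rake_grip is when the rake is fully home: 58 mm above the desk, 2 mm below the foam's top; x from the handle end of the pocket to its head end. The T-shaped pocket fits one way only, with 2 to 2.5 mm play all round; the tine tips rest on the slot's floor, 46 mm deep. A finger cut-out 56 mm (x) x 136 mm (y), 38 mm deep, is centred here, so fingers can pass down both sides of the handle.
- foam: Dark two-tone die-cut foam insert fixed on the desk, 200 mm (x) x 264 mm (y) x 60 mm high; origin at the middle of its underside. The rake's pocket lies 45 mm to the -y side of the middle, a second pocket holding scissors 84 mm to the +y side.
- tray_front (a point): Shallow grey stationery tray, fixed on the desk: inside 300 mm (x) x 240 mm (y), floor 4 mm above the desk, walls 4 mm thick rising to 18 mm above the desk. This point is the middle of the inner face of its front wall (the one nearest the robot), at floor level; x points over the floor to the back wall, y along the front wall, z up.
- pencil_red: a flat carpenter's pencil, red, 150 mm long x 14 mm wide x 9 mm thick, about 16 g, lying in the tray; origin at its middle, half-way up; its x axis runs along the pencil towards the point, z up out of a flat face
- pencil_blue: a flat carpenter's pencil, blue, 150 mm long x 14 mm wide x 9 mm thick, about 16 g, lying in the tray; origin at its middle, half-way up; its x axis runs along the pencil towards the point, z up out of a flat face
- pencil_green: a flat carpenter's pencil, green, 150 mm long x 14 mm wide x 9 mm thick, about 16 g, lying in the tray; origin at its middle, half-way up; its x axis runs along the pencil towards the point, z up out of a flat face
- pencil_yellow: a flat carpenter's pencil, yellow, 150 mm long x 14 mm wide x 9 mm thick, about 16 g, lying in the tray; origin at its middle, half-way up; its x axis runs along the pencil towards the point, z up out of a flat face
- pencil_orange: a flat carpenter's pencil, orange, 150 mm long x 14 mm wide x 9 mm thick, about 16 g, lying in the tray; origin at its middle, half-way up; its x axis runs along the pencil towards the point, z up out of a flat face
- scissors: orange-handled scissors, 165 mm long, lying in their own foam pocket beside the rake; origin under their middle. Leave alone.
- pen_cup: dark mesh pen cup, 84 mm across, 100 mm high, with pens up to 190 mm high; origin at the centre of its foot. Leave alone.
- tea_bottle: tea bottle, 64 mm across, 200 mm high; origin at the centre of its foot. Leave alone.
- calendar: standing desk calendar, 75 mm x 160 mm x 145 mm high; origin at the centre of its foot. Leave alone.
Mind the look-alikes: they are no part of the job. What is shaped like the part that bears rake_grip but purple is not meant. Leave any black look-alike of the pencil_orange alone.

How it is judged:
On the way, in this order (a step that is already met when the one before it is completed fails the run):
1. the rake is lifted out of its pocket (grip point more than 50 mm above home) (z of rake_grip in the frame of rake_home above 0.05 m), for 0.1 s.
2. the five pencils lie in parallel rows at the front wall while the rake is out of its pocket (x of pencil_red in the frame of tray_front between 0 and 0.085 m and y of pencil_red in the frame of tray_front between -0.11 and 0.11 m and z of each of pencil_red, pencil_blue, pencil_green, pencil_yellow, pencil_orange in the frame of tray_front below 0.011 m and angle between the x axis of each of pencil_red, pencil_blue, pencil_green, pencil_yellow, pencil_orange and the y axis of tray_front, either way round below 0.12 rad and x of pencil_blue in the frame of tray_front between 0 and 0.085 m and y of pencil_blue in the frame of tray_front between -0.11 and 0.11 m and x of pencil_green in the frame of tray_front between 0 and 0.085 m and y of pencil_green in the frame of tray_front between -0.11 and 0.11 m and x of pencil_yellow in the frame of tray_front between 0 and 0.085 m and y of pencil_yellow in the frame of tray_front between -0.11 and 0.11 m and x of pencil_orange in the frame of tray_front between 0 and 0.085 m and y of pencil_orange in the frame of tray_front between -0.11 and 0.11 m and distance between rake_grip and rake_home above 0.03 m), for 0.2 s.
At the end, for the whole second after the job is handed in: All pencils at rest on the tray floor (middles under 11 mm above it, within 85 mm of the front wall and 110 mm of its middle sideways), within 0.12 rad of parallel to that wall; rake home: grip point within 4 mm sideways, at most 4 mm high, within 0.06 rad of level and of its direction (x of pencil_red in the frame of tray_front between 0 and 0.085 m and y of pencil_red in the frame of tray_front between -0.11 and 0.11 m and z of each of pencil_red, pencil_blue, pencil_green, pencil_yellow, pencil_orange in the frame of tray_front below 0.011 m and angle between the x axis of each of pencil_red, pencil_blue, pencil_green, pencil_yellow, pencil_orange and the y axis of tray_front, either way round below 0.12 rad and x of pencil_blue in the frame of tray_front between 0 and 0.085 m and y of pencil_blue in the frame of tray_front between -0.11 and 0.11 m and x of pencil_green in the frame of tray_front between 0 and 0.085 m and y of pencil_green in the frame of tray_front between -0.11 and 0.11 m and x of pencil_yellow in the frame of tray_front between 0 and 0.085 m and y of pencil_yellow in the frame of tray_front between -0.11 and 0.11 m and x of pencil_orange in the frame of tray_front between 0 and 0.085 m and y of pencil_orange in the frame of tray_front between -0.11 and 0.11 m and horizontal distance between rake_grip and rake_home below 0.004 m and z of rake_grip in the frame of rake_home below 0.004 m and angle between the x axis of rake_grip and the x axis of rake_home, either way round below 0.06 rad and angle between rake_grip's own z axis and vertical below 0.06 rad and linear speed of each of pencil_red, pencil_blue, pencil_green, pencil_yellow, pencil_orange below 0.01 m/s); the robot touches nothing.
It fails at once if the gripper or arm touches a pencil (contact force between any of the fingers, the arm and pencil_red above 0.5 N or contact force between any of the fingers, the arm and pencil_blue above 0.5 N or contact force between any of the fingers, the arm and pencil_green above 0.5 N or contact force between any of the fingers, the arm and pencil_yellow above 0.5 N or contact force between any of the fingers, the arm and pencil_orange above 0.5 N).
It fails at once if the scissors, pen cup, bottle or calendar is moved by more than 20 mm (distance of any of scissors, pen_cup, tea_bottle, calendar from where it was at the start of the episode above 0.02 m).
It also fails if it takes over 58 s, if anything falls off the work surface, if the arm or the gripper's body presses on something with over 40 N, if the wrist force passes 120 N, or if a joint passes its speed limit or range.

## Working session

There is one attempt and no reset: what is moved stays moved. The work goes in short steps, Python scripts to look and compute and a tool call to move; the robot and the scene stay as the last step left them, time stands still between calls to the robot, and variables do not carry over. Pictures are saved under pics/ and viewed, at most 10 in all, crops included, and the job is handed in when it is done.

Besides the shell and the picture viewer there is one more tool, called after ">>>" as name(argument=value, ...), one argument or row to a line, values as JSON. drive_tool: Moves the arm, as the interface text tells. Its arguments: {"type":"object","properties":{"deltas":{"type":"array"},"grip_force":{"type":"number"}},"required":["deltas"]}

```bash
mkdir -p pics; ls
python3 - <<'E'
from station import bot, optics
import cv2,numpy as np
for n in("top","side"):
    im=optics.read_camera(n); cv2.imwrite(f"pics/{n}0.png",im)
    m=optics.camera_model(n); print(n,m["fx"],m["cx"],m["cy"],m["dist"],np.round(m["cam_to_world"],3).tolist())
print(bot.get_obs())
E
```

```text
pics
top 500.4176359261027 270.24701784655275 202.8510291794958 [-0.05149322  0.          0.          0.          0.        ] [[-0.014, 0.989, -0.148, 0.319], [-1.0, -0.015, -0.002, -0.002], [-0.004, 0.148, 0.989, 1.428], [0.0, 0.0, 0.0, 1.0]]
side 396.61858705387743 285.0462174531708 212.4297407140492 [-0.04234794  0.          0.          0.          0.        ] [[-0.71, 0.343, -0.614, -0.159], [-0.704, -0.352, 0.617, 0.662], [-0.004, 0.871, 0.492, 0.635], [0.0, 0.0, 0.0, 1.0]]
{'t': 0.1, 'q': array([-1.23109205,  0.4777444 ,  0.02233325,  1.55634198, -0.01152953,
        1.10931546, -0.08311562]), 'joint_vel': array([-2.51724384e-04, -1.39233398e-03,  8.26986604e-05, -2.69550609e-04,
       -1.38222840e-03, -5.16776831e-04,  6.13041492e-04]), 'joint_torque': array([ 4.42803677e-03, -5.97762930e+01,  1.61379632e+00, -2.81952560e+01,
        1.28244358e-02,  5.11210659e-03,  2.87462274e-05]), 'eef_pos': array([0.29207772, 0.60807503, 0.30300905]), 'tool_rot': array([-1.41276804e-04,  2.22036106e-01,  9.75038082e-01, -8.28892146e-04]), 'contact_force': array([-0.57117771, -0.32509009, -0.65932352]), 'torque': array([ 0.00546367,  0.04403036, -0.01463841]), 'grasp_force': 0.0, 'gripper_width': 1.0011526301211173}
```

View pics/top0.png

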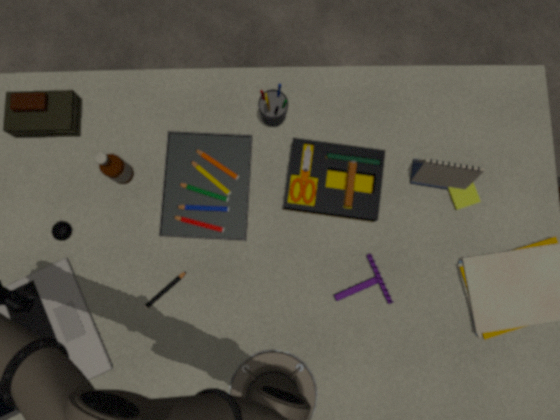

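View pics/side0.png

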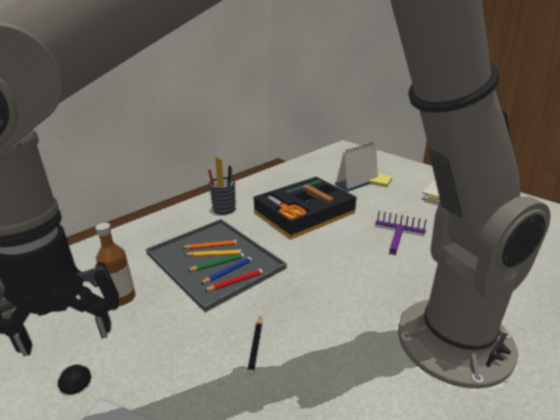

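The top view shows the tray at about (207,187) with five pencils: orange (217,165), yellow (211,178), green (204,192), blue (204,209) and red (200,224). The black look-alike pencil lies outside the tray at (166,289).

There are two rake candidates. The one in the foam, with a wooden handle at (350,185) and a green head at (353,158), fits the description. The purple one on the desk at (365,280) is the look-alike.

```bash
cat > h.py <<'E'
import cv2,numpy as np
from station import bot,optics
from scipy.spatial.transform import Rotation as R
def ray(m,px,z):
    K=np.array([[m["fx"],0,m["cx"]],[0,m["fy"],m["cy"]],[0,0,1]])
    u=cv2.undistortPoints(np.array(px,float).reshape(-1,1,2),K,np.array(m["dist"]))[:,0]
    T=np.array(m["cam_to_world"]); d=np.c_[u[:,0],-u[:,1],-np.ones(len(u))]@T[:3,:3].T
    return T[:3,3]+d*((z-T[2,3])/d[:,2])[:,None]
def proj(m,P):
    T=np.array(m["cam_to_world"]); p=(np.atleast_2d(P)-T[:3,3])@T[:3,:3]; p=p*[1,-1,-1]
    K=np.array([[m["fx"],0,m["cx"]],[0,m["fy"],m["cy"]],[0,0,1]])
    return cv2.projectPoints(p,np.zeros(3),np.zeros(3),K,np.array(m["dist"]))[0][:,0]
HUE=dict(red=(176,5),orange=(8,16),yellow=(22,32),green=(55,90),blue=(105,125))
def mask(im,lo,hi,s=100,v=50):
    h=cv2.cvtColor(im,cv2.COLOR_BGR2HSV); H,S,V=[h[...,i] for i in range(3)]
    ok=((H>=lo)&(H<=hi)) if lo<=hi else ((H>=lo)|(H<=hi))
    return (ok&(S>s)&(V>v)).astype(np.uint8)
def pencils(im,m,box,tray=None):
    x0,y0,x1,y1=box
    for n,(lo,hi) in HUE.items():
        k=mask(im,lo,hi); k2=np.zeros_like(k); k2[y0:y1,x0:x1]=k[y0:y1,x0:x1]
        c=cv2.findContours(k2,0,1)[0]
        if not c: print(n,None); continue
        c=max(c,key=cv2.contourArea); W=ray(m,c[:,0],0.013)[:,:2]*1000
        r=cv2.minAreaRect(W.astype(np.float32)); b=cv2.boxPoints(r)
        e=[b[1]-b[0],b[2]-b[1]]; e=max(e,key=np.linalg.norm)
        print(n,"ctr",np.round(r[0]),"size",np.round(r[1]),"ang from y",round(float(np.degrees(np.arctan2(e[0],e[1])))%180))
E
python3 - <<'E'
from h import *
im=cv2.imread("pics/top0.png"); m=optics.camera_model("top")
pencils(im,m,(158,128,256,242))
# tray outline, foam outline, handle
g=cv2.cvtColor(im,cv2.COLOR_BGR2GRAY); hs=cv2.cvtColor(im,cv2.COLOR_BGR2HSV)
print("tray px",hs[140,180],hs[230,240],"desk",hs[250,200],"foam",hs[200,370],hs[150,300],"handle",hs[190,349],hs[170,351])
def rect(k,box,z,n):
    x0,y0,x1,y1=box; q=np.zeros_like(k); q[y0:y1,x0:x1]=k[y0:y1,x0:x1]
    c=max(cv2.findContours(q,0,1)[0],key=cv2.contourArea); W=(ray(m,c[:,0],z)[:,:2]*1000).astype(np.float32)
    r=cv2.minAreaRect(W); print(n,np.round(r[0],1),np.round(r[1],1),round(r[2],1),np.round(cv2.boxPoints(r)).tolist())
fill=lambda k:cv2.morphologyEx(k,cv2.MORPH_CLOSE,np.ones((5,5),np.uint8))
rect(fill((g<95).astype(np.uint8)),(150,122,262,250),.018,"tray")
rect(fill((g<60).astype(np.uint8)),(278,132,392,228),.06,"foam")
rect(mask(im,5,20,100,60),(342,160,360,212),.069,"handle")
rect(mask(im,45,90,80,40),(320,148,388,168),.066,"head")
o=cv2.resize(im[120:310,150:400],None,fx=3,fy=3,interpolation=cv2.INTER_CUBIC); cv2.imwrite("pics/crop0.png",cv2.convertScaleAbs(o,alpha=1.5))
E
```

```text
red ctr [473. 197.] size [121.  17.] ang from y 16
orange ctr [649. 155.] size [141.  19.] ang from y 35
yellow ctr [602. 167.] size [123.  18.] ang from y 41
green ctr [563. 184.] size [117.  14.] ang from y 19
blue ctr [519. 186.] size [118.  15.] ang from y 3
tray px [60 14 55] [38 15 70] desk [ 26  33 115] foam [66 35 36] [12 40 32] handle [ 14 192 106] [ 16 210 103]
tray [586.1 184. ] [251.6 312.8] 86.2 [[422.0, 69.0], [734.0, 48.0], [750.0, 299.0], [438.0, 320.0]]
foam [ 587.7 -178.1] [262.7 204.9] 81.2 [[466.0, -292.0], [669.0, -324.0], [709.0, -64.0], [507.0, -33.0]]
handle [ 573.5 -220.9] [ 24.  124.9] 81.1 [[510.0, -223.0], [633.0, -242.0], [637.0, -219.0], [514.0, -199.0]]
head [ 644.4 -232.9] [146.7  15.5] 81.2 [[625.0, -304.0], [641.0, -307.0], [663.0, -162.0], [648.0, -159.0]]
```

View pics/crop0.png

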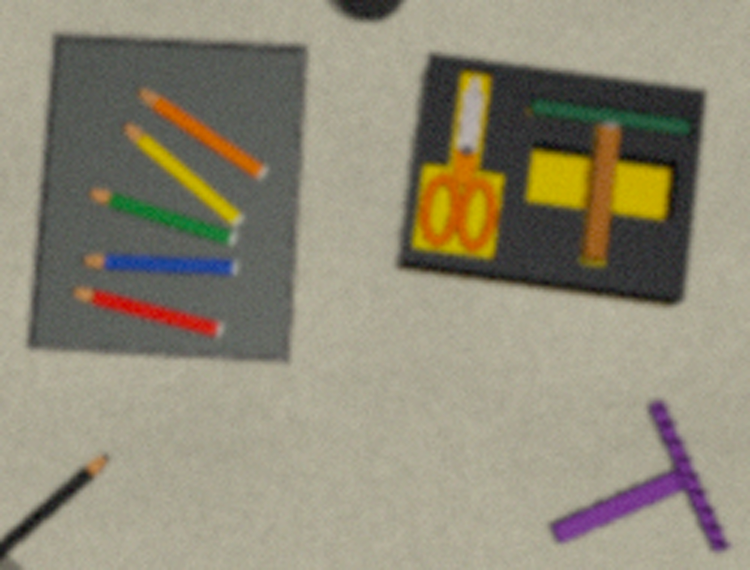

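The crop confirms it: the brown-handled rake with the green head is in the foam, and the purple one is loose on the desk. The measured sizes match the given ones: foam 263x205, handle 24 wide, head 147, tray 252x313 outside. From these I get:
- **Rake grip:** about (583,-223), yaw -9°.
- **Tray front:** about (436,194), yaw -3.9°.

```bash
cat >> h.py <<'E'
def plan(x,y,z,yaw):
    """tool down, tool y at yaw+90 deg (mm, deg): print call units"""
    o=bot.get_obs(); q=o["tool_rot"]; r=R.from_quat([q[1],q[2],q[3],q[0]]); a=np.radians(yaw)
    best=None
    for s in(1,-1):
        Y=s*np.array([-np.sin(a),np.cos(a),0]); Z=np.array([0,0,-1]); X=np.cross(Y,Z)
        v=(r.inv()*R.from_matrix(np.c_[X,Y,Z])).as_rotvec()
        if best is None or np.linalg.norm(v)<np.linalg.norm(best): best=v
    d=r.inv().apply(np.array([x,y,z])/1000-o["eef_pos"])
    print("t",round(o["t"],2),"tcp",np.round(o["eef_pos"]*1000,1),"F",np.round(o["contact_force"],1),"w",round(o["gripper_width"],3),"q7",round(o["q"][6],2))
    print("offset",np.round(d,4).tolist(),"angular",np.round(best/np.radians(45),4).tolist())
E
python3 -c "
from h import *
plan(583,-223,300,-9)"
```

```text
t 0.1 tcp [292.1 608.1 303. ] F [-0.6 -0.3 -0.7] w 1.001 q7 -0.08
offset [-0.6221, -0.6232, 0.0041] angular [-0.0021, -0.0002, -0.3702]
```

>>> drive_tool(
  deltas=[
    {"gripper":0,"offset":[-0.622,-0.623,0.003],"angular":[0,0,-0.37]},
    {"gripper":0,"offset":[-0.622,-0.623,0.003],"angular":[0,0,-0.37]},
    {"gripper":0,"offset":[-0.622,-0.623,0.003],"angular":[0,0,-0.37]},
    {"gripper":0,"offset":[-0.622,-0.623,0.003],"angular":[0,0,-0.37]},
    {"gripper":0,"offset":[-0.622,-0.623,0.003],"angular":[0,0,-0.37]},
  ],
)

```text
t: 0.6
eef_pos: [0.3752, 0.3703, 0.3027]
tool_rot: [-0.0, 0.079, 0.997, -0.0]
contact_force: [1.1, 0.6, -0.1]
gripper_width: 0.998
grasp_force: 0.0
```

```bash
python3 -c "
from h import *
plan(583,-223,300,-9)"
```

```text
t 0.6 tcp [375.2 370.3 302.7] F [ 1.1  0.6 -0.1] w 0.998 q7 0.52
offset [-0.2982, -0.5534, 0.0029] angular [-0.0005, -0.0003, -0.0002]
```

>>> drive_tool(
  deltas=[
    {"gripper":0,"offset":[-0.298,-0.553,0.003],"angular":[0,0,0]},
    {"gripper":0,"offset":[-0.298,-0.553,0.003],"angular":[0,0,0]},
    {"gripper":0,"offset":[-0.298,-0.553,0.003],"angular":[0,0,0]},
    {"gripper":0,"offset":[-0.298,-0.553,0.003],"angular":[0,0,0]},
    {"gripper":0,"offset":[-0.298,-0.553,0.003],"angular":[0,0,0]},
  ],
)

```text
t: 1.1
eef_pos: [0.4576, 0.1345, 0.3018]
tool_rot: [-0.0, 0.078, 0.997, 0.0]
contact_force: [0.9, 1.3, -0.4]
gripper_width: 0.998
grasp_force: 0.0
```

>>> drive_tool(
  deltas=[
    {"gripper":0,"offset":[-0.18,-0.333,0.0],"angular":[0,0,0]},
    {"gripper":0,"offset":[-0.18,-0.333,0.0],"angular":[0,0,0]},
    {"gripper":0,"offset":[-0.18,-0.333,0.0],"angular":[0,0,0]},
    {"gripper":0,"offset":[-0.18,-0.333,0.0],"angular":[0,0,0]},
    {"gripper":0,"offset":[-0.18,-0.333,0.0],"angular":[0,0,0]},
  ],
)

```text
t: 1.6
eef_pos: [0.5407, -0.1012, 0.3018]
tool_rot: [-0.0, 0.078, 0.997, 0.0]
contact_force: [1.2, 0.4, -0.2]
gripper_width: 0.994
grasp_force: 0.0
```

```bash
python3 -c "
from h import *
plan(583,-223,300,-9)"
```

```text
t 1.6 tcp [ 540.7 -101.2  301.8] F [ 1.2  0.4 -0.2] w 0.994 q7 1.6
offset [-0.0609, -0.1137, 0.0017] angular [0.0002, -0.0002, 0.0001]
```

>>> drive_tool(
  deltas=[
    {"gripper":0,"offset":[-0.061,-0.113,0.05],"angular":[0,0,0]},
    {"gripper":0,"offset":[-0.061,-0.113,0.05],"angular":[0,0,0]},
    {"gripper":0,"offset":[-0.061,-0.113,0.05],"angular":[0,0,0]},
    {"gripper":0,"offset":[-0.061,-0.113,0.05],"angular":[0,0,0]},
    {"gripper":0,"offset":[-0.061,-0.113,0.05],"angular":[0,0,0]},
  ],
)

```text
t: 2.1
eef_pos: [0.5825, -0.2209, 0.2509]
tool_rot: [-0.001, 0.079, 0.997, 0.0]
contact_force: [-0.1, 0.9, -0.1]
gripper_width: 0.996
grasp_force: 0.0
```

```bash
cat >> h.py <<'E'
def rect(k,m,z,n):
    c=max(cv2.findContours(k,0,1)[0],key=cv2.contourArea); W=(ray(m,c[:,0],z)[:,:2]*1000).astype(np.float32)
    r=cv2.minAreaRect(W); print(n,np.round(r[0],1),np.round(r[1],1),round(r[2],1),np.round(cv2.boxPoints(r)).tolist())
E
python3 -c "
from h import *
m=optics.camera_model('wrist'); im=optics.read_camera('wrist'); cv2.imwrite('pics/w1.png',im)
plan(583,-223,250,-9)
rect(mask(im,5,20,130,60),m,.069,'handle'); rect(mask(im,50,90,80,40),m,.066,'head')"
```

```text
t 2.15 tcp [ 582.9 -219.6  251.4] F [-0.6  0.  -0. ] w 0.996 q7 1.85
offset [-0.0006, -0.0033, 0.0014] angular [0.0009, -0.0014, 0.0002]
handle [ 598.3 -106.1] [ 68.8 162.2] 81.0 [[513.0, -128.0], [673.0, -153.0], [684.0, -85.0], [524.0, -60.0]]
head [ 642.3 -235.5] [145.   12.9] 80.9 [[624.0, -306.0], [637.0, -308.0], [660.0, -165.0], [647.0, -163.0]]
```

View pics/w1.png

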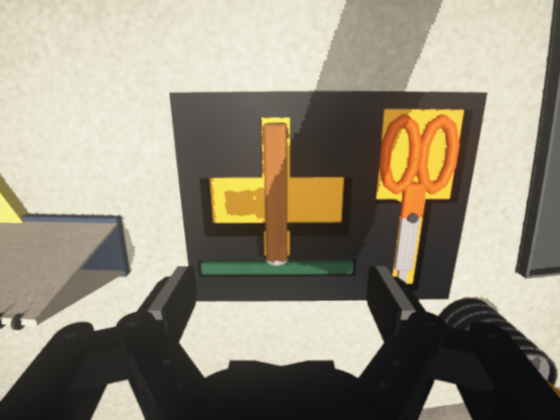

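The wrist view shows the wooden handle at (276,190) and the green head bar at (277,268) in the foam, with the scissors on the right at (415,190). I'll measure the handle alone now that the arm has settled.

```bash
python3 -c "
from h import *
optics.read_camera('wrist')
m=optics.camera_model('wrist'); im=optics.read_camera('wrist')
h=cv2.cvtColor(im,cv2.COLOR_BGR2HSV); print(h[150,276],h[240,276],h[200,250],h[200,320])
z=np.zeros(im.shape[:2],np.uint8); z[115:258,255:300]=1
k=mask(im,3,17,120,40)*z; E=[]
for r in range(135,250,5):
    c=np.flatnonzero(k[r]); E.append((c[0],r,c[-1],c.size))
E=np.array(E); L=ray(m,E[:,:2],.069)*1000; Q=ray(m,E[:,[2,1]],.069)*1000; C=((L+Q)/2)[:,:2]
print('w',np.round(np.linalg.norm(L-Q,axis=1)[::4],1)); p=np.polyfit(C[:,0],C[:,1],1); print('yaw',np.degrees(np.arctan(p[0])),'y at 583',np.polyval(p,583), 'y at 582',np.polyval(p,581))
rect(k,m,.069,'handle'); rect(mask(im,50,90,80,40),m,.066,'head')
plan(583,-223,250,-9)"
```

```text
[ 14 161 217] [ 13 164 135] [ 20 190 209] [ 19 193 207]
w [18.9 19.3 30.8 19.2 18.7 21.9]
yaw -8.968128402548556 y at 583 -225.98981493468983 y at 582 -225.67418639079995
handle [ 572.4 -220.6] [ 39.6 121.1] 79.5 [[509.0, -229.0], [628.0, -251.0], [636.0, -212.0], [516.0, -190.0]]
head [ 642.4 -235.6] [144.8  13. ] 81.1 [[625.0, -306.0], [638.0, -308.0], [660.0, -165.0], [647.0, -163.0]]
t 2.25 tcp [ 583.3 -218.6  252.2] F [ 0.6 -0.   0.3] w 1.002 q7 1.85
offset [-0.0004, -0.0043, 0.0022] angular [0.0013, 0.0003, 0.0026]
```

>>> drive_tool(
  deltas=[
    {"gripper":0,"offset":[0.0003,-0.0063,0.0],"angular":[0,0,0]},
    {"gripper":0,"offset":[0.0003,-0.0063,0.05],"angular":[0,0,0]},
    {"gripper":0,"offset":[0.0003,-0.0063,0.09],"angular":[0,0,0]},
    {"gripper":0,"offset":[0.0003,-0.0063,0.1],"angular":[0,0,0]},
    {"gripper":0,"offset":[0.0003,-0.0063,0.1],"angular":[0,0,0]},
  ],
)

```text
t: 2.75
eef_pos: [0.5811, -0.2261, 0.151]
tool_rot: [-0.001, 0.078, 0.997, 0.0]
contact_force: [0.8, -0.3, 1.0]
gripper_width: 1.001
grasp_force: 0.0
```

```bash
python3 -c "
from h import *
plan(582,-225,111,-9)"
```

```text
t 2.75 tcp [ 581.1 -226.1  151. ] F [ 0.8 -0.3  1. ] w 1.001 q7 1.9
offset [-0.0008, 0.0012, 0.04] angular [0.0004, -0.0035, 0.0006]
```

>>> drive_tool(
  deltas=[
    {"gripper":0,"offset":[-0.001,0.001,0.03],"angular":[0,0,0]},
    {"gripper":0,"offset":[-0.001,0.001,0.04],"angular":[0,0,0]},
    {"gripper":0,"offset":[-0.001,0.001,0.04],"angular":[0,0,0]},
    {"gripper":100,"offset":[-0.001,0.001,0.04],"angular":[0,0,0]},
    {"gripper":160,"offset":[-0.001,0.001,0.04],"angular":[0,0,0]},
  ],
  grip_force=60,
)

```text
t: 3.25
eef_pos: [0.5838, -0.2262, 0.1135]
tool_rot: [0.001, 0.079, 0.997, -0.0]
contact_force: [-0.6, 0.1, 0.5]
gripper_width: 0.688
grasp_force: 0.0
```

>>> drive_tool(
  deltas=[
    {"gripper":255,"offset":[0,0,0],"angular":[0,0,0]},
    {"gripper":255,"offset":[0,0,0],"angular":[0,0,0]},
    {"gripper":255,"offset":[0,0,0],"angular":[0,0,0]},
    {"gripper":255,"offset":[0,0,0],"angular":[0,0,0]},
    {"gripper":255,"offset":[0,0,0],"angular":[0,0,0]},
  ],
  grip_force=100,
)

```text
t: 3.75
eef_pos: [0.5833, -0.226, 0.1127]
tool_rot: [0.0, 0.079, 0.997, -0.0]
contact_force: [-1.2, 0.7, 5.8]
gripper_width: 0.214
grasp_force: 98.3
```

```bash
python3 -c "
from h import *
plan(582,-225,111,-9)"
```

```text
t 3.75 tcp [ 583.3 -226.   112.7] F [-1.2  0.7  5.8] w 0.214 q7 1.92
offset [0.0014, 0.0007, 0.0017] angular [0.0, 0.0012, -0.0003]
```

```bash
python3 -c "
from h import *
A=[]
for i in range(6):
    optics.read_camera('wrist'); o=bot.get_obs(); A.append(np.r_[o['eef_pos']*1000,o['tool_rot'],o['contact_force']])
A=np.array(A); print(np.round(A.mean(0),3),np.round(A.std(0),3))"
```

```text
[ 5.83281e+02 -2.25929e+02  1.12638e+02  0.00000e+00  7.90000e-02
  9.97000e-01 -0.00000e+00 -1.24500e+00  6.03000e-01  5.45800e+00] [0.012 0.017 0.009 0.    0.    0.    0.    0.419 0.664 0.469]
```

>>> drive_tool(
  deltas=[
    {"gripper":255,"offset":[0,0,-0.02],"angular":[0,0,0]},
    {"gripper":255,"offset":[0,0,-0.05],"angular":[0,0,0]},
    {"gripper":255,"offset":[0,0,-0.1],"angular":[0,0,0]},
    {"gripper":255,"offset":[0,0,-0.13],"angular":[0,0,0]},
    {"gripper":255,"offset":[0,0,-0.13],"angular":[0,0,0]},
  ],
)

```text
t: 4.55
eef_pos: [0.585, -0.2269, 0.2467]
tool_rot: [0.004, 0.079, 0.997, -0.001]
contact_force: [-0.2, -0.6, -1.1]
gripper_width: 0.217
grasp_force: 99.0
```

```bash
python3 -c "
from h import *
m=optics.camera_model('wrist'); im=optics.read_camera('wrist'); cv2.imwrite('pics/w2.png',im)
plan(583,180,240,-3.9)"
```

```text
t 4.6 tcp [ 583.8 -226.2  244. ] F [ 0.4  0.5 -2.7] w 0.221 q7 1.86
offset [0.0645, 0.401, 0.0037] angular [-0.0005, 0.0054, -0.1137]
```

View pics/w2.png

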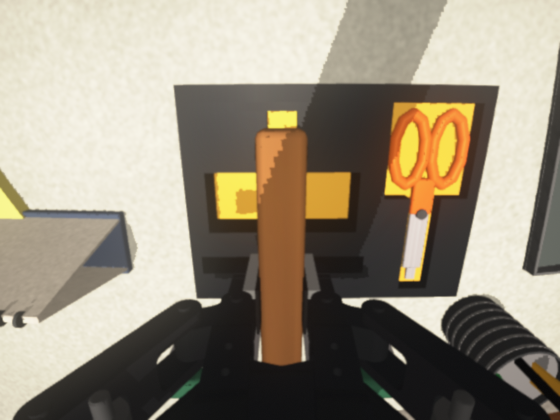

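The picture shows the rake held straight and clear of the pocket, with the scissors undisturbed. I'll carry it over the tray's far end.

>>> drive_tool(
  deltas=[
    {"gripper":255,"offset":[0.064,0.401,0],"angular":[0,0,-0.114]},
    {"gripper":255,"offset":[0.064,0.401,0],"angular":[0,0,-0.114]},
    {"gripper":255,"offset":[0.064,0.401,0],"angular":[0,0,-0.114]},
    {"gripper":255,"offset":[0.064,0.401,0],"angular":[0,0,-0.114]},
    {"gripper":255,"offset":[0.064,0.401,0],"angular":[0,0,-0.114]},
  ],
)

```text
t: 5.1
eef_pos: [0.5813, 0.0262, 0.24]
tool_rot: [-0.002, 0.034, 0.999, -0.0]
contact_force: [1.0, 0.2, -0.6]
gripper_width: 0.219
grasp_force: 99.0
```

```bash
python3 -c "
from h import *
plan(657,178,240,-3.9)"
```

```text
t 5.1 tcp [581.3  26.2 240. ] F [ 1.   0.2 -0.6] w 0.219 q7 1.49
offset [-0.0653, 0.1566, -0.0003] angular [-0.0008, -0.004, 0.0005]
```

>>> drive_tool(
  deltas=[
    {"gripper":255,"offset":[0.0,0.05,0],"angular":[0,0,0]},
    {"gripper":255,"offset":[0.0,0.1,0],"angular":[0,0,0]},
    {"gripper":255,"offset":[-0.01,0.15,0],"angular":[0,0,0]},
    {"gripper":255,"offset":[-0.065,0.157,0],"angular":[0,0,0]},
    {"gripper":255,"offset":[-0.065,0.157,0],"angular":[0,0,0]},
  ],
)

```text
t: 5.6
eef_pos: [0.6604, 0.1796, 0.2391]
tool_rot: [-0.0, 0.032, 0.999, -0.0]
contact_force: [-0.6, -0.7, -1.2]
gripper_width: 0.216
grasp_force: 99.0
```

>>> drive_tool(
  deltas=[
    {"gripper":255,"offset":[0,0,0],"angular":[0,0,0]},
    {"gripper":255,"offset":[0,0,0],"angular":[0,0,0]},
  ],
)

```text
t: 5.8
eef_pos: [0.6567, 0.1757, 0.2401]
tool_rot: [-0.002, 0.034, 0.999, -0.001]
contact_force: [-0.7, 0.6, -1.2]
gripper_width: 0.215
grasp_force: 99.0
```

```bash
python3 -c "
from h import *
m=optics.camera_model('wrist'); im=optics.read_camera('wrist'); cv2.imwrite('pics/w3.png',im)
plan(657,178,104,-3.9)
for n,P in dict(fl=[436.3-8,194.1+120,18],fr=[436.3-8,194.1-120,18]).items(): print(n,proj(m,np.array(P)/1000))
pencils(im,m,(0,0,560,420))
"
```

```text
t 5.85 tcp [656.7 175.7 240.7] F [ 0.5 -0.4 -1. ] w 0.217 q7 1.29
offset [-0.0005, 0.0024, 0.1367] angular [-0.0011, -0.0036, -0.0006]
fl [[432.95157151 -86.16534727]]
fr [[140.2583431  -63.28448841]]
red ctr [491. 227.] size [56. 11.] ang from y 3
orange ctr [734. 169.] size [286. 111.] ang from y 80
yellow ctr [576. 133.] size [41. 12.] ang from y 41
green ctr [564. 182.] size [121.  13.] ang from y 19
blue ctr [521. 182.] size [122.  14.] ang from y 4
```

View pics/w3.png

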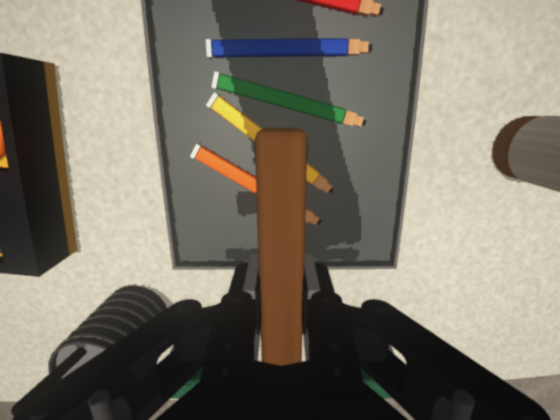

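The wrist view shows the tray's back wall at row 267 and the orange pencil's tip nearest to it at (318,220). I'll check the gap where the tines go down.

```bash
python3 -c "
from h import *
m=optics.camera_model('wrist')
print(ray(m,[(320,224)],.013)*1000); print(ray(m,[(180,264),(392,264)],.018)*1000)
"
```

```text
[[692.48394187 213.71876347  13.        ]]
[[727.08428994  58.70521212  18.        ]
 [742.94678039 290.93270981  18.        ]]
```

>>> drive_tool(
  deltas=[
    {"gripper":255,"offset":[0.002,0.002,0.05],"angular":[0,0,0]},
    {"gripper":255,"offset":[0.002,0.002,0.1],"angular":[0,0,0]},
    {"gripper":255,"offset":[0.002,0.002,0.125],"angular":[0,0,0]},
    {"gripper":255,"offset":[0.002,0.002,0.133],"angular":[0,0,0]},
    {"gripper":255,"offset":[0.002,0.002,0.135],"angular":[0,0,0]},
  ],
)

```text
t: 6.35
eef_pos: [0.6556, 0.1782, 0.1065]
tool_rot: [-0.001, 0.034, 0.999, -0.0]
contact_force: [-0.7, -0.7, -1.2]
gripper_width: 0.217
grasp_force: 99.0
```

>>> drive_tool(
  deltas=[
    {"gripper":255,"offset":[0,0,0],"angular":[0,0,0]},
  ],
)

```text
t: 6.45
eef_pos: [0.657, 0.1786, 0.1085]
tool_rot: [0.001, 0.034, 0.999, 0.0]
contact_force: [0.3, -0.1, -1.6]
gripper_width: 0.214
grasp_force: 99.0
```

```bash
python3 -c "
from h import *
plan(657,178,104.5,-3.9)"
```

```text
t 6.45 tcp [657.  178.6 108.5] F [ 0.3 -0.1 -1.6] w 0.214 q7 1.32
offset [-0.0, -0.0006, 0.004] angular [0.0012, 0.0026, 0.0]
```

>>> drive_tool(
  deltas=[
    {"gripper":255,"offset":[0,0,0.0035],"angular":[0,0,0]},
    {"gripper":255,"offset":[0,0,0.0035],"angular":[0,0,0]},
    {"gripper":255,"offset":[0,0,0.0035],"angular":[0,0,0]},
    {"gripper":255,"offset":[0,0,0.0035],"angular":[0,0,0]},
  ],
)

```text
t: 6.85
eef_pos: [0.6565, 0.1787, 0.1039]
tool_rot: [0.0, 0.034, 0.999, 0.0]
contact_force: [0.5, -0.1, -2.1]
gripper_width: 0.216
grasp_force: 99.0
```

```bash
python3 -c "
from h import *
plan(657,178,104.5,-3.9)
o=bot.get_obs(); print(o['contact_force'],o['tool_rot'])
m=optics.camera_model('side'); im=optics.read_camera('side'); optics.read_camera('side')
plan(657,178,104.5,-3.9)
"
```

```text
t 6.85 tcp [656.5 178.7 103.9] F [ 0.5 -0.1 -2.1] w 0.216 q7 1.32
offset [-0.0005, -0.0007, -0.0006] angular [0.0005, 0.0009, 0.0005]
[ 0.46825169 -0.0927819  -2.1252543 ] [3.66610517e-04 3.38202109e-02 9.99427851e-01 1.74132347e-04]
t 6.95 tcp [656.4 178.7 103.6] F [-0.6  1.  -0.3] w 0.215 q7 1.32
offset [-0.0006, -0.0006, -0.0009] angular [0.0002, 0.0004, 0.0005]
```

>>> drive_tool(
  deltas=[
    {"gripper":255,"offset":[0.012,0,0],"angular":[0,0,0]},
    {"gripper":255,"offset":[0.024,0,0],"angular":[0,0,0]},
    {"gripper":255,"offset":[0.036,0,0],"angular":[0,0,0]},
    {"gripper":255,"offset":[0.048,0,0],"angular":[0,0,0]},
    {"gripper":255,"offset":[0.06,0,0],"angular":[0,0,0]},
  ],
)

```text
t: 7.45
eef_pos: [0.5953, 0.1828, 0.1034]
tool_rot: [-0.0, 0.034, 0.999, 0.0]
contact_force: [0.1, -0.2, -1.4]
gripper_width: 0.217
grasp_force: 99.0
```

>>> drive_tool(
  deltas=[
    {"gripper":255,"offset":[0.012,0,0],"angular":[0,0,0]},
    {"gripper":255,"offset":[0.024,0,0],"angular":[0,0,0]},
    {"gripper":255,"offset":[0.036,0,0],"angular":[0,0,0]},
    {"gripper":255,"offset":[0.048,0,0],"angular":[0,0,0]},
    {"gripper":255,"offset":[0.06,0,0],"angular":[0,0,0]},
  ],
)

```text
t: 7.95
eef_pos: [0.5357, 0.1868, 0.1034]
tool_rot: [0.0, 0.034, 0.999, 0.0]
contact_force: [-0.5, -0.1, -0.8]
gripper_width: 0.218
grasp_force: 99.0
```

```bash
python3 -c "
from h import *
plan(657,178,104.5,-3.9)
m=optics.camera_model('wrist'); im=optics.read_camera('wrist'); cv2.imwrite('pics/w4.png',im)
s=optics.read_camera('side'); cv2.imwrite('pics/s4.png',np.hstack([cv2.resize(im,(400,300)),cv2.resize(s[200:330,130:310],(400,300))]))
plan(657,178,104.5,-3.9)"
```

```text
t 7.95 tcp [535.7 186.8 103.4] F [-0.5 -0.1 -0.8] w 0.218 q7 1.25
offset [-0.1217, -0.0006, -0.001] angular [0.0002, 0.0003, 0.0005]
t 8.05 tcp [534.5 187.  103.1] F [ 0.   0.5 -0.8] w 0.216 q7 1.25
offset [-0.1228, -0.0008, -0.0016] angular [-0.0004, -0.0026, 0.0018]
```

View pics/s4.png

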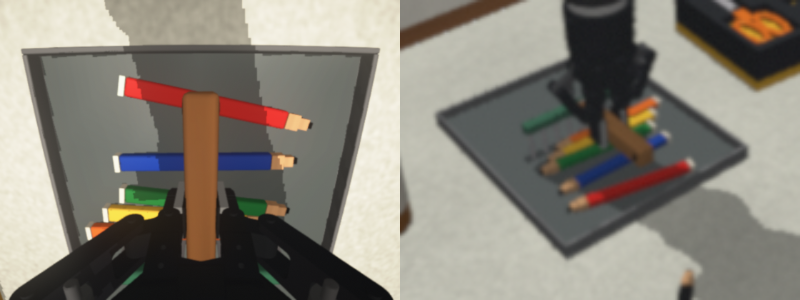

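The wrist view shows the orange, yellow and green pencils gathered side by side in front of the tines, with blue and red still ahead. The comb works, so I'll continue.

>>> drive_tool(
  deltas=[
    {"gripper":255,"offset":[0.01,0,0],"angular":[0,0,0]},
    {"gripper":255,"offset":[0.02,0,0],"angular":[0,0,0]},
    {"gripper":255,"offset":[0.03,0,0],"angular":[0,0,0]},
    {"gripper":255,"offset":[0.04,0,0],"angular":[0,0,0]},
    {"gripper":255,"offset":[0.05,0,0],"angular":[0,0,0]},
  ],
)

```text
t: 8.55
eef_pos: [0.4858, 0.1902, 0.1034]
tool_rot: [0.0, 0.034, 0.999, 0.0]
contact_force: [0.4, 0.1, -0.6]
gripper_width: 0.218
grasp_force: 99.0
```

>>> drive_tool(
  deltas=[
    {"gripper":255,"offset":[0.006,0,0],"angular":[0,0,0]},
    {"gripper":255,"offset":[0.012,0,0],"angular":[0,0,0]},
    {"gripper":255,"offset":[0.018,0,0],"angular":[0,0,0]},
    {"gripper":255,"offset":[0.024,0,0],"angular":[0,0,0]},
  ],
)

```text
t: 8.95
eef_pos: [0.4624, 0.1918, 0.1033]
tool_rot: [0.0, 0.034, 0.999, 0.0]
contact_force: [-0.2, 0.1, -1.1]
gripper_width: 0.218
grasp_force: 99.0
```

```bash
python3 -c "
from h import *
plan(450,193,104,-3.9)
m=optics.camera_model('wrist'); im=optics.read_camera('wrist')
s=optics.read_camera('side'); cv2.imwrite('pics/s5.png',np.hstack([cv2.resize(im,(400,300)),cv2.resize(s[200:330,130:310],(400,300))]))
plan(450,193,104,-3.9)"
```

```text
t 8.95 tcp [462.4 191.8 103.3] F [-0.2  0.1 -1.1] w 0.218 q7 1.18
offset [0.0124, 0.0004, -0.0007] angular [0.0, 0.0001, 0.0004]
t 9.05 tcp [461.8 191.8 103.2] F [-0.1  0.4 -1.2] w 0.218 q7 1.18
offset [0.0119, 0.0004, -0.0007] angular [-0.0003, -0.0012, 0.0011]
```

View pics/s5.png

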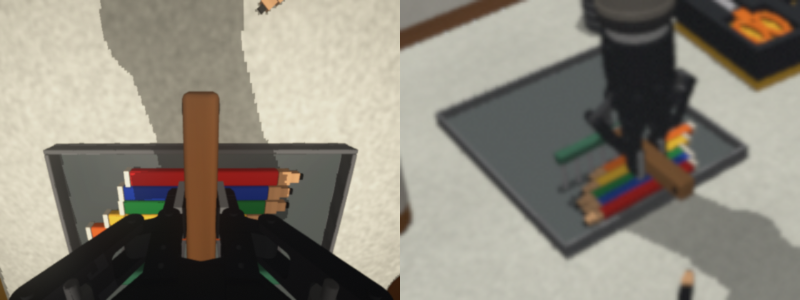

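All five pencils now lie parallel in close rows in front of the tines, about 15 mm short of the front wall.

>>> drive_tool(
  deltas=[
    {"gripper":255,"offset":[0.004,0,0],"angular":[0,0,0]},
    {"gripper":255,"offset":[0.008,0,0],"angular":[0,0,0]},
    {"gripper":255,"offset":[0.011,0,0],"angular":[0,0,0]},
    {"gripper":255,"offset":[0.012,0,0],"angular":[0,0,0]},
    {"gripper":255,"offset":[0.012,0,0],"angular":[0,0,0]},
  ],
)

```text
t: 9.55
eef_pos: [0.4505, 0.1926, 0.1033]
tool_rot: [-0.0, 0.034, 0.999, -0.0]
contact_force: [-0.1, 0.3, -1.5]
gripper_width: 0.217
grasp_force: 99.0
```

>>> drive_tool(
  deltas=[
    {"gripper":255,"offset":[0.001,0,0],"angular":[0,0,0]},
    {"gripper":255,"offset":[0.002,0,0],"angular":[0,0,0]},
    {"gripper":255,"offset":[0.002,0,0],"angular":[0,0,0]},
  ],
)

```text
t: 9.85
eef_pos: [0.4487, 0.1927, 0.1033]
tool_rot: [-0.0, 0.034, 0.999, 0.0]
contact_force: [0.0, 0.7, -0.4]
gripper_width: 0.215
grasp_force: 99.0
```

>>> drive_tool(
  deltas=[
    {"gripper":255,"offset":[0.001,0,0],"angular":[0,0,0]},
    {"gripper":255,"offset":[0.002,0,0],"angular":[0,0,0]},
    {"gripper":255,"offset":[0.002,0,0],"angular":[0,0,0]},
  ],
)

```text
t: 10.15
eef_pos: [0.4466, 0.1928, 0.1033]
tool_rot: [-0.0, 0.034, 0.999, -0.0]
contact_force: [0.0, -0.0, -1.2]
gripper_width: 0.215
grasp_force: 99.0
```

```bash
python3 -c "
from h import *
plan(450,193,104,-3.9)
im=optics.read_camera('wrist')
s=optics.read_camera('side'); cv2.imwrite('pics/s6.png',np.hstack([im[150:420,60:500],cv2.resize(s[235:320,180:310],(355,270))]))"
```

```text
t 10.15 tcp [446.6 192.8 103.3] F [ 0.  -0.  -1.2] w 0.215 q7 1.16
offset [-0.0034, 0.0004, -0.0007] angular [-0.0001, -0.0003, 0.0006]
```

View pics/s6.png

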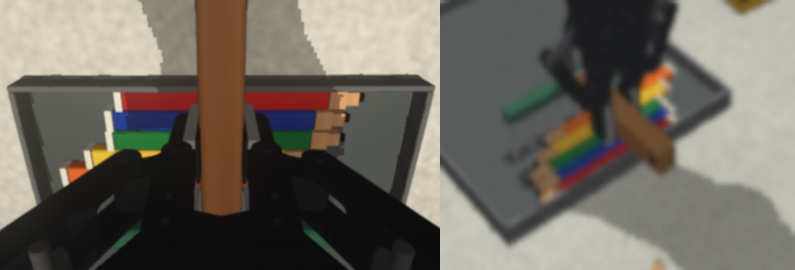

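The rows are almost at the wall and parallel. I'll give one last 1.5 mm nudge, then back off and lift.

>>> drive_tool(
  deltas=[
    {"gripper":255,"offset":[0.001,0,0],"angular":[0,0,0]},
    {"gripper":255,"offset":[0.0015,0,0],"angular":[0,0,0]},
    {"gripper":255,"offset":[0.0015,0,0],"angular":[0,0,0]},
    {"gripper":255,"offset":[-0.004,0,0],"angular":[0,0,0]},
    {"gripper":255,"offset":[-0.012,0,0],"angular":[0,0,0]},
  ],
)

```text
t: 10.75
eef_pos: [0.4584, 0.1921, 0.1032]
tool_rot: [-0.001, 0.034, 0.999, -0.0]
contact_force: [-0.0, 0.2, -1.1]
gripper_width: 0.216
grasp_force: 99.0
```

>>> drive_tool(
  deltas=[
    {"gripper":255,"offset":[0,0,-0.02],"angular":[0,0,0]},
    {"gripper":255,"offset":[0,0,-0.06],"angular":[0,0,0]},
    {"gripper":255,"offset":[0,0,-0.11],"angular":[0,0,0]},
    {"gripper":255,"offset":[0,0,-0.147],"angular":[0,0,0]},
    {"gripper":255,"offset":[0,0,-0.147],"angular":[0,0,0]},
  ],
)

```text
t: 11.25
eef_pos: [0.4616, 0.193, 0.2554]
tool_rot: [0.004, 0.034, 0.999, 0.003]
contact_force: [0.5, 0.6, -1.5]
gripper_width: 0.213
grasp_force: 99.1
```

```bash
python3 -c "
from h import *
m=optics.camera_model('wrist'); im=optics.read_camera('wrist'); m=optics.camera_model('wrist')
pencils(im,m,(0,0,560,420))
t=optics.read_camera('top');m=optics.camera_model('top'); print('top');pencils(t,m,(158,128,256,242))
cv2.imwrite('pics/s7.png',im)
plan(583.3,-225.9,250,-9.06)"
```

```text
red ctr [445. 237.] size [34. 14.] ang from y 4
orange ctr [550. 162.] size [303. 140.] ang from y 86
yellow ctr [479. 136.] size [57. 13.] ang from y 2
green ctr [465. 144.] size [39. 11.] ang from y 4
blue ctr [453. 146.] size [39. 12.] ang from y 4
top
red ctr [440. 168.] size [61. 13.] ang from y 6
orange ctr [497. 143.] size [106.  17.] ang from y 4
yellow ctr [483. 136.] size [52. 14.] ang from y 6
green ctr [552. 174.] size [78. 12.] ang from y 4
blue ctr [457. 164.] size [69. 10.] ang from y 5
t 11.35 tcp [459.1 192.2 250.9] F [ 0.5 -1.  -1.9] w 0.22 q7 1.08
offset [-0.1522, -0.4087, 0.0006] angular [0.0016, 0.0012, 0.1152]
```

>>> drive_tool(
  deltas=[
    {"gripper":255,"offset":[-0.1522,-0.4087,0],"angular":[0.001,0.001,0.115]},
    {"gripper":255,"offset":[-0.1522,-0.4087,0],"angular":[0.001,0.001,0.115]},
    {"gripper":255,"offset":[-0.1522,-0.4087,0],"angular":[0.001,0.001,0.115]},
    {"gripper":255,"offset":[-0.1522,-0.4087,0],"angular":[0.001,0.001,0.115]},
    {"gripper":255,"offset":[-0.1522,-0.4087,0],"angular":[0.001,0.001,0.115]},
  ],
)

```text
t: 11.85
eef_pos: [0.5292, -0.0495, 0.2484]
tool_rot: [-0.002, 0.079, 0.997, -0.001]
contact_force: [0.9, 0.6, -1.6]
gripper_width: 0.22
grasp_force: 99.0
```

```bash
python3 -c "
from h import *
plan(583.3,-225.9,250,-9.06)"
```

```text
t 11.85 tcp [529.2 -49.5 248.4] F [ 0.9  0.6 -1.6] w 0.22 q7 1.56
offset [-0.0811, -0.1657, -0.0016] angular [-0.0021, -0.0055, 0.0006]
```

>>> drive_tool(
  deltas=[
    {"gripper":255,"offset":[-0.081,-0.1657,0],"angular":[0,0,0]},
    {"gripper":255,"offset":[-0.081,-0.1657,0],"angular":[0,0,0]},
    {"gripper":255,"offset":[-0.081,-0.1657,0],"angular":[0,0,0]},
    {"gripper":255,"offset":[-0.081,-0.1657,0],"angular":[0,0,0]},
    {"gripper":255,"offset":[-0.081,-0.1657,0.04],"angular":[0,0,0]},
  ],
)

```text
t: 12.35
eef_pos: [0.5858, -0.2324, 0.2128]
tool_rot: [0.004, 0.083, 0.997, -0.003]
contact_force: [1.2, 0.1, -1.4]
gripper_width: 0.212
grasp_force: 99.2
```

>>> drive_tool(
  deltas=[
    {"gripper":255,"offset":[0,0,0.02],"angular":[0,0,0]},
    {"gripper":255,"offset":[0,0,0.02],"angular":[0,0,0]},
    {"gripper":255,"offset":[0,0,0.02],"angular":[0,0,0]},
    {"gripper":255,"offset":[0,0,0.02],"angular":[0,0,0]},
    {"gripper":255,"offset":[0,0,0.02],"angular":[0,0,0]},
  ],
)

```text
t: 12.85
eef_pos: [0.5845, -0.2241, 0.1916]
tool_rot: [0.001, 0.079, 0.997, -0.001]
contact_force: [-0.1, -0.1, -1.2]
gripper_width: 0.213
grasp_force: 99.1
```

```bash
cat > st.py <<'E'
from h import *
A=[]
for i in range(5):
    optics.read_camera('wrist'); o=bot.get_obs(); A.append(np.r_[o['eef_pos']*1000,o['tool_rot'],o['contact_force']])
A=np.array(A); print(np.round(A.mean(0),4),np.round(A.std(0)[:3],3))
plan(583.3,-225.9,112.6,-9.06)
E
python3 st.py
```

```text
[ 5.842170e+02 -2.239947e+02  1.913013e+02  3.000000e-04  7.880000e-02
  9.969000e-01 -4.000000e-04  3.073000e-01 -3.226000e-01 -1.304600e+00] [0.143 0.047 0.223]
t 13.1 tcp [ 584. -224.  191.] F [ 1.  -0.8 -1.9] w 0.213 q7 1.93
offset [0.0004, -0.0019, 0.0784] angular [-0.0009, 0.0002, 0.0005]
```

>>> drive_tool(
  deltas=[
    {"gripper":255,"offset":[0.0006,-0.0019,0.01],"angular":[0,0,0]},
    {"gripper":255,"offset":[0.0006,-0.0019,0.02],"angular":[0,0,0]},
    {"gripper":255,"offset":[0.0006,-0.0019,0.025],"angular":[0,0,0]},
    {"gripper":255,"offset":[0.0006,-0.0019,0.025],"angular":[0,0,0]},
    {"gripper":255,"offset":[0.0006,-0.0019,0.025],"angular":[0,0,0]},
  ],
)

```text
t: 13.6
eef_pos: [0.5828, -0.2259, 0.1651]
tool_rot: [-0.001, 0.079, 0.997, -0.0]
contact_force: [-0.4, 0.7, -1.0]
gripper_width: 0.217
grasp_force: 99.1
```

```bash
python3 st.py
```

```text
[ 5.831019e+02 -2.259515e+02  1.656699e+02 -2.000000e-04  7.890000e-02
  9.969000e-01 -4.000000e-04  7.530000e-02 -1.703000e-01 -1.304400e+00] [0.045 0.035 0.134]
t 13.85 tcp [ 583.1 -225.9  165.8] F [ 0.2 -0.3 -1.7] w 0.216 q7 1.95
offset [-0.0002, 0.0001, 0.0532] angular [-0.0011, -0.0001, 0.0002]
```

On position. I'll lower it in steps while watching the force.

>>> drive_tool(
  deltas=[
    {"gripper":255,"offset":[0,0,0.006],"angular":[0,0,0]},
    {"gripper":255,"offset":[0,0,0.012],"angular":[0,0,0]},
    {"gripper":255,"offset":[0,0,0.018],"angular":[0,0,0]},
    {"gripper":255,"offset":[0,0,0.022],"angular":[0,0,0]},
    {"gripper":255,"offset":[0,0,0.022],"angular":[0,0,0]},
  ],
)

```text
t: 14.35
eef_pos: [0.5824, -0.2257, 0.1424]
tool_rot: [-0.001, 0.079, 0.997, -0.0]
contact_force: [0.5, -0.1, 0.1]
gripper_width: 0.218
grasp_force: 99.1
```

>>> drive_tool(
  deltas=[
    {"gripper":255,"offset":[0,0,0.008],"angular":[0,0,0]},
    {"gripper":255,"offset":[0,0,0.016],"angular":[0,0,0]},
    {"gripper":255,"offset":[0,0,0.022],"angular":[0,0,0]},
    {"gripper":255,"offset":[0,0,0.025],"angular":[0,0,0]},
    {"gripper":255,"offset":[0,0,0.025],"angular":[0,0,0]},
  ],
)

```text
t: 14.85
eef_pos: [0.5825, -0.2258, 0.1177]
tool_rot: [-0.001, 0.079, 0.997, -0.0]
contact_force: [0.0, 0.2, -1.9]
gripper_width: 0.219
grasp_force: 99.1
```

```bash
python3 st.py
```

```text
[ 5.829661e+02 -2.259759e+02  1.185467e+02 -3.000000e-04  7.890000e-02
  9.969000e-01 -4.000000e-04 -1.886000e-01 -1.319000e-01 -1.359100e+00] [0.116 0.035 0.227]
t 15.1 tcp [ 583.1 -226.   118.8] F [ 0.2 -0.3 -1.2] w 0.221 q7 1.98
offset [-0.0002, 0.0001, 0.0062] angular [-0.0011, -0.0001, 0.0001]
```

>>> drive_tool(
  deltas=[
    {"gripper":255,"offset":[0,0,0.003],"angular":[0,0,0]},
    {"gripper":255,"offset":[0,0,0.005],"angular":[0,0,0]},
    {"gripper":255,"offset":[0,0,0.006],"angular":[0,0,0]},
    {"gripper":255,"offset":[0,0,0.006],"angular":[0,0,0]},
    {"gripper":255,"offset":[0,0,0.006],"angular":[0,0,0]},
  ],
)

```text
t: 15.6
eef_pos: [0.5828, -0.2258, 0.1127]
tool_rot: [-0.0, 0.079, 0.997, -0.0]
contact_force: [-1.8, 1.1, 4.0]
gripper_width: 0.219
grasp_force: 99.9
```

>>> drive_tool(
  deltas=[
    {"gripper":170,"offset":[0,0,0],"angular":[0,0,0]},
    {"gripper":100,"offset":[0,0,0],"angular":[0,0,0]},
    {"gripper":0,"offset":[0,0,0],"angular":[0,0,0]},
    {"gripper":0,"offset":[0,0,0],"angular":[0,0,0]},
    {"gripper":0,"offset":[0,0,0],"angular":[0,0,0]},
  ],
)

```text
t: 16.1
eef_pos: [0.5829, -0.2259, 0.1124]
tool_rot: [-0.0, 0.079, 0.997, -0.0]
contact_force: [-0.8, 0.5, 0.9]
gripper_width: 0.983
grasp_force: 0.0
```

>>> drive_tool(
  deltas=[
    {"gripper":0,"offset":[0,0,0],"angular":[0,0,0]},
    {"gripper":0,"offset":[0,0,0],"angular":[0,0,0]},
    {"gripper":0,"offset":[0,0,-0.03],"angular":[0,0,0]},
    {"gripper":0,"offset":[0,0,-0.08],"angular":[0,0,0]},
    {"gripper":0,"offset":[0,0,-0.13],"angular":[0,0,0]},
  ],
)

```text
t: 16.6
eef_pos: [0.5824, -0.2256, 0.2432]
tool_rot: [-0.001, 0.079, 0.997, -0.0]
contact_force: [0.9, 0.5, 0.1]
gripper_width: 0.995
grasp_force: 0.0
```

>>> drive_tool(
  deltas=[
    {"gripper":0,"offset":[0.03,0,-0.05],"angular":[0,0,0]},
    {"gripper":0,"offset":[0.05,0,-0.05],"angular":[0,0,0]},
    {"gripper":0,"offset":[0.05,0,-0.05],"angular":[0,0,0]},
  ],
)

```text
t: 16.9
eef_pos: [0.5317, -0.2187, 0.2947]
tool_rot: [0.001, 0.08, 0.997, -0.0]
contact_force: [-0.2, -0.3, -0.0]
gripper_width: 0.999
grasp_force: 0.0
```

Run:
```python
from h import *
optics.read_camera('wrist'); m=optics.camera_model('wrist'); im=optics.read_camera('wrist'); rect(mask(im,50,90,80,40),m,.066,'head')
t=optics.read_camera('top');mt=optics.camera_model('top');pencils(t,mt,(158,128,256,242))
plan(583,-226,250,-9)
cv2.imwrite('pics/f.png',np.hstack([cv2.resize(im,(400,300)),cv2.convertScaleAbs(cv2.resize(t[110:260,150:350],(400,300)),alpha=1.5)]))
```

```text
head [ 641.4 -235.5] [145.5  13.3] 80.9 [[623.0, -306.0], [636.0, -308.0], [659.0, -165.0], [646.0, -163.0]]
red ctr [443. 198.] size [120.  15.] ang from y 6
orange ctr [501. 160.] size [140.  17.] ang from y 6
yellow ctr [485. 172.] size [126.  15.] ang from y 4
green ctr [470. 187.] size [115.  10.] ang from y 4
blue ctr [459. 188.] size [118.  10.] ang from y 4
t 17.05 tcp [ 533.9 -217.5  292.1] F [ 0.8  0.  -0.2] w 0.998 q7 1.88
offset [-0.0498, -0.0006, 0.0421] angular [-0.0006, -0.0011, -0.0006]
```

View pics/f.png

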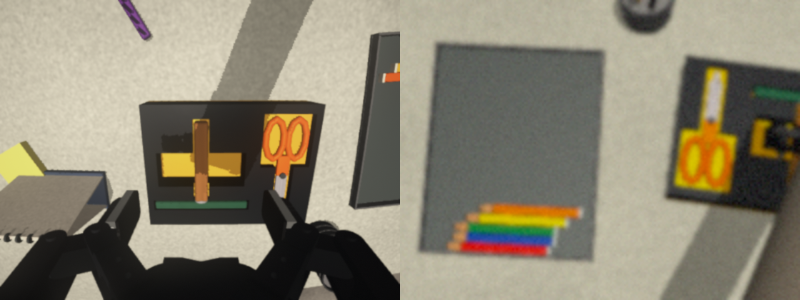

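The rake is home: its head measures (641,-236), against (642,-236) before I lifted it. All five pencils lie parallel at the front wall, and nothing else has moved.

```bash
python3 -c "
from station import bot
print(bot.hand_in())"
```

```text
the job is handed in; nothing more can be done
None
```

The five pencils lie in parallel rows at the tray's front wall, the rake is back in its pocket and released, and the job is handed in at about 17 s on the clock (no verdict was shown).

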